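Hold a pump housing home in the corner of a checking fixture

TASK

Check the second-hand pump housing at the parts stall: pick it up, set it on the fixture's plate short of the sprung plunger, and press a long side of its foot squarely against the long fence for a moment. Then, keeping it against that fence, slide it along until it pushes the plunger in and its end sits tight on the end stop. Finish like that, still gripping the housing and pressing it flat and firmly against both the long fence and the end stop (do not let go), and leave the other parts on the table alone.

Things in the scene. Friction and masses are not known exactly. Their poses are not given: they have to be found in the camera images.
- housing_center (a point): Centre of the loose aluminium pump housing (66 mm tall, 0.3 to 0.55 kg, upright), 33 mm above its underside; z up. Foot: flange 64 mm (its x) by 90 mm (its y), 16 mm thick. On it, centred, a neck 38 mm (x) by 60 mm (y), 16 to 66 mm above the underside, bore on top; ports stand 3 mm out of the neck's 38 mm wide faces. Either long side may go to the fence.
- housing: The same housing; origin at the centre of its underside, same axes. Best gripped by the neck across its 38 mm (fingers closing along its x), about 42 mm above the underside, so that the fingers stay above the flange and the fences.
- fixture: Checking fixture, fixed to the table: aluminium plate 170 mm (its x) by 200 mm (its y), 10 mm thick, with a low dark steel long fence on its +x side and an end stop on its +y side that form a corner; both rise 14 mm above the plate (tops 24 mm above the table). Origin at the centre of the plate's underside, on the table; z up.
- long_fence: Rigid long fence, 15 mm thick, 190 mm long. Axes as the fixture; origin on the plate's top, at mid-length of the face that the housing's long side is pressed against. That face is at fixture x = +55 mm and looks to fixture -x.
- end_stop: Rigid end stop, 15 mm thick, 95 mm long. Axes as the fixture; origin on the plate's top, at mid-length of the face that the housing's end meets. That face is at fixture y = +75 mm and looks to fixture -y.
- seat (a point): Where the centre of the housing's underside lies when home against both long fence and end stop: fixture x = 23 mm, y = 30 mm, on the plate's top (10 mm above the table). Axes as the fixture; moves with it. The housing's 90 mm sides then lie along the fixture's y.
- plunger_tip (a point): Tip of the sprung plunger, a brass pin 9 mm in diameter that comes through the end stop along fixture y and stands 10 mm out of its face when free (tip at fixture x = 23 mm, y = 65 mm, 17.5 mm above the table). Pushing it in takes 1.5 N at first and 4 N when flush with the face.
- plunger (a joint): How far the plunger is pushed in (m): 0 free, 0.010 with its tip flush with the end stop's face, that is with the housing home.
- cluster_gear: Bystander: dark steel double gear, 66 mm in diameter, 58 mm tall, standing. Origin at its underside.
- hub: Bystander: bare steel flanged hub, 70 mm in diameter, 55 mm tall, standing on its flange. Origin at its underside.
- tin: Bystander: closed tin with a paper band, 54 mm in diameter, 75 mm tall. Origin at its underside.
There are look-alikes about, which are no part of the job. What is shaped like the housing but purple or turquoise is not meant.

How it is judged:
By the outcome, as a careful person would: the job done as asked, in the order asked, and still so for the second after the job is handed in, while the arm keeps its last pose, push and grip.
It also fails if it takes over 58 s, if anything falls off the work surface, if the arm or the gripper's body presses on something with over 40 N, if the wrist force passes 120 N, or if a joint passes its speed limit or range.

ROBOT

A 6-joint arm with a two-finger parallel gripper is mounted at the origin on the work surface. World frame = base frame: x ahead of the robot, y to its left, z up, the work surface at z = 0. Lengths are in mm, angles in rad, forces in N, time in s.
With the tool pointing down it reaches from about 275 to 1000 mm from the base axis. Payload 8.4 kg.
Tool frame: the origin (TCP) lies midway between the tips of the shut fingers; the grasp point (between the pads) lies r.grip_point_offset behind it (r.grip_point_offset is the distance from the TCP to the grasp point, in mm); z points along the fingers, y is the direction in which the jaws open and shut (so a half turn about z gives the same grasp; the last joint's range is limited). The gripper opens to 85 mm and grips with 20 to 120 N. Pads are 22 mm wide; open, the fingers measure 114 mm over their backs; the gripper's body (76 mm by 85 mm) begins 54 mm behind the grasp point. The pads swing forward as they close: fully open they stand 13 mm farther back than shut.
Start: joints at [-1.106, 0.353, 1.633, -0, 1.155, -0.002], TCP at [281.268, -558.136, 231.281] pointing down, gripper open.
Joint ranges: [-2.63, 2.63], [-0.92, 2.1], [0.06, 2.66], [-1.3, 4.44], [0, 2.69], [-3.02, 3.02]. Speed limits (rad/s): [2.22, 2.22, 2.79, 3.14, 3.14, 3.14].

INTERFACE

Orientations are given as [roll, pitch, yaw] about the fixed x, y, z axes, in that order (R = Rz(yaw) Ry(pitch) Rx(roll)).
In Python, from rig import r gives the robot as it stands.
- The arm moves only by the tool move_arm, never from a script. Its argument "targets" is one flat list of numbers, 5 for each row, row after row: the gripper's target within -1 to 1 (fully open at 1, half-way at 0, shut at -1), then the shift along the tool's x, y, z in cm, then the turn about the tool's z in degrees. In form: [gripper, tx, ty, tz, turn, gripper, tx, ty, tz, turn, ...]. A call has 1 to 10 rows; each row is the pose to reach, as a shift and turn from the pose commanded when the call began, along the tool's axes at that moment; what a row does not reach only later rows make up. A row lasts 1/10 s, in which the tool goes at most 50 mm and 8.59 degrees, less where a joint would pass 70% of its speed; a pose out of reach is approached as far as the arm can. A call with a gripper value outside its range is refused whole. The fingers move at their own pace and stop on an object; "squeeze" is the grip in N (left out, the last holds). Time passes only in rows, so rows that repeat a pose let the fingers close. It gives the time, the measured TCP pose, the force and the opening at its end, in the units of the state.
- r.sense(): the state, without advancing time (a new reading comes with each control period).
- r.grab_frame(name): name is "scene" or "top"; returns a dict with "img" (400x640x3 uint8, blue, green, red), "K" (3x3 intrinsics, pixels), "world_to_cam" (4x4, takes a point from world to camera coordinates). Camera axes: x right, y down, z forward; pixel columns grow to the right and rows downward; lengths in mm; the calibration is good to about 2 mm. A picture is of the moment at which its call begins. There is no depth.
- r.sign_off(): hands the job in, once; it reports no verdict.
Trained networks look in a picture, given as the dict that the camera call returned (one of the last four; its "shot" number tells which), for a name from the list of things; names that differ only in an ending like _2 or _b are one class to them, and where a whole thing is asked for, a point or a joint stands for the part that bears it (a point fixed in the world has none). Each returns a list of dicts, best first, with "conf" (0 to 1); they miss things now and then, are a little off and sometimes report something else, mostly with a low value. They report only what shows in the picture. A call takes as long as a camera call. They do not tell look-alikes from the thing itself.
- r.outline_of(picture, thing): "region" (400x640 bool, what is visible of it).
- r.mark_of(picture, thing): "position" ([x, y, z] in mm, in world coordinates, good to about 4 mm: a listed point, or the origin of a listed thing).
The state is a dict: "clock": time; "qpos": joint angles; "qvel": joint speeds; "joint_efforts": joint torques, N m; "eef_pos": TCP position; "tcp_rot": TCP orientation; "contact_force": force on the tool from outside, world axes, zero at the start; "wrist_torque": the same for the moment, N m; "opening": opening from 0.0 (shut) to 1.0 (fully open).
Only numpy, scipy, OpenCV 4.12 (cv2) and the standard library are available. Lean on these libraries where they do the work, as an engineer would, in place of code of your own. Each camera call takes 0.05 s, during which the arm holds its last target.

## Working session

There is one attempt and no reset: what is moved stays moved. The work goes in short steps, Python scripts to look and compute and a tool call to move; the robot and the scene stay as the last step left them, time stands still between calls to the robot, and variables do not carry over. Pictures are saved under pics/ and viewed, and the job is handed in when it is done.

Besides the shell and the picture viewer there is one more tool, called after ">>>" as a command line: name --argument value ..., lists and objects as JSON in quotes. move_arm: Moves the arm, as the interface text tells. Its arguments: {"type":"object","properties":{"targets":{"type":"array","items":{"type":"number"}},"squeeze":{"type":"number"}},"required":["targets"]}

```bash
ls; mkdir -p pics; cat > h.py <<'E'
import numpy as np,cv2
from rig import r
def proj(f,p):
    p=np.asarray(p,float).reshape(-1,3);T=np.array(f["world_to_cam"]);c=p@T[:3,:3].T+T[:3,3];u=c@np.array(f["K"]).T
    return u[:,:2]/u[:,2:]
def back(f,uv,z):
    T=np.array(f["world_to_cam"]);K=np.array(f["K"]);R=T[:3,:3];o=-R.T@T[:3,3]
    uv=np.asarray(uv,float).reshape(-1,2)
    d=np.c_[uv,np.ones(len(uv))]@np.linalg.inv(K).T@R
    return o+d*((z-o[2])/d[:,2])[:,None]
E
python3 - <<'E'
from h import *
for n in("scene","top"):
    f=r.grab_frame(n);cv2.imwrite(f"pics/{n}0.png",f["img"])
    for t in("housing","housing_center","fixture","seat","long_fence","end_stop","plunger_tip","hub","tin","cluster_gear"):
        print(n,t,[(np.round(d["position"],1).tolist(),round(d["conf"],2),proj(f,d["position"]).round().tolist()) for d in r.mark_of(f,t)])
print(r.sense(),r.grip_point_offset)
E
```

```text
pics
scene housing [([433.4, -41.1, -0.2], 0.89, [[259.0, 194.0]]), ([581.7, -38.2, 1.0], 0.83, [[309.0, 229.0]]), ([688.2, -308.6, 2.5], 0.72, [[233.0, 362.0]]), ([508.4, -323.3, -1.0], 0.65, [[160.0, 297.0]]), ([519.8, -179.4, 1.2], 0.64, [[232.0, 252.0]])]
scene housing_center [([508.4, -325.7, 30.3], 0.75, [[154.0, 288.0]]), ([680.8, -311.2, 34.3], 0.73, [[226.0, 350.0]]), ([518.0, -174.6, 31.6], 0.69, [[231.0, 240.0]]), ([582.1, -37.2, 34.8], 0.66, [[310.0, 217.0]]), ([437.3, -42.0, 34.2], 0.61, [[258.0, 183.0]])]
scene fixture [([501.4, 167.9, 5.3], 0.67, [[347.0, 162.0]])]
scene seat [([523.6, 202.6, 8.6], 0.71, [[364.0, 158.0]])]
scene long_fence [([562.9, 184.4, 12.0], 0.9, [[373.0, 169.0]])]
scene end_stop [([496.8, 239.7, 11.9], 0.69, [[366.0, 145.0]])]
scene plunger_tip []
scene hub [([770.6, -188.2, -4.6], 0.91, [[328.0, 346.0]])]
scene tin [([758.7, 180.0, -1.4], 0.66, [[447.0, 218.0]])]
scene cluster_gear [([747.3, -21.4, -0.3], 0.66, [[382.0, 273.0]])]
top housing [([685.5, -307.3, -0.6], 0.75, [[429.0, 173.0]]), ([518.7, -176.7, 5.6], 0.74, [[380.0, 237.0]]), ([502.5
[... 897 characters left out ...]
, 'qpos': array([-1.10641513e+00,  3.53016397e-01,  1.63336890e+00, -4.15493352e-06,
        1.15520850e+00, -2.37695635e-03]), 'qvel': array([-1.04135298e-03, -2.32394875e-03, -7.87759831e-05, -2.22429224e-05,
        6.54072424e-04, -1.86111507e-04]), 'joint_efforts': array([ 2.49251410e-03, -6.05155277e+01, -3.42450714e+01,  3.70902626e-04,
        1.06723313e-03,  6.98832309e-06]), 'eef_pos': array([ 281.26524889, -558.15407052,  231.28404835]), 'tcp_rot': array([-3.14159150e+00,  3.79852659e-06,  4.66759827e-01]), 'contact_force': array([ 0.40653024, -0.43773445, -0.04253838]), 'wrist_torque': array([0.0566229 , 0.02304741, 0.00538132]), 'opening': 1.0011172402482056} 18.700000000000003
```

View pics/scene0.png

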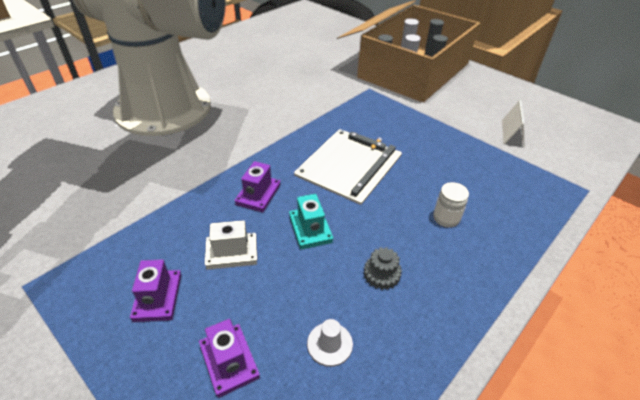

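View pics/top0.png

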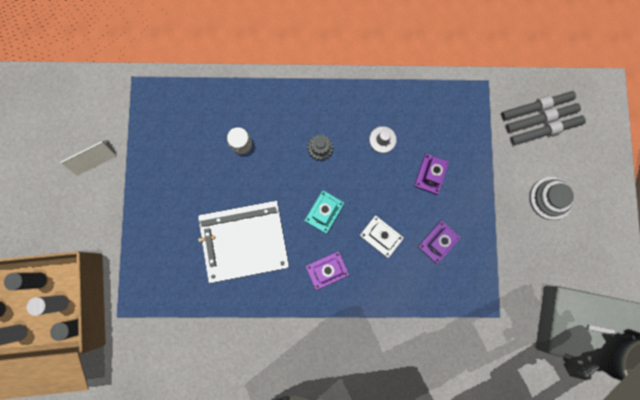

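The silver-white housing is the real one: scene (231,243), top (382,237). The purple and turquoise ones are decoys. The fixture is at top (243,242), with the dark fence on its upper edge and the end stop with the plunger on its left edge. Next I fit the poses by silhouette.

```bash
cat > fit.py <<'E'
from h import *
from scipy.optimize import minimize
S=4
def box(x0,x1,y0,y1,z0,z1): return np.array([[x,y,z] for x in(x0,x1) for y in(y0,y1) for z in(z0,z1)],float)
HOUS=[box(-32,32,-45,45,0,16),box(-19,19,-30,30,16,66)]
FIX=[box(-85,85,-100,100,0,10),box(55,70,-95,95,10,24)]
def place(b,p,z=0):
    c,s=np.cos(p[2]),np.sin(p[2]); return b@np.array([[c,s,0],[-s,c,0],[0,0,1]])+[p[0],p[1],z]
def mask(f,model,p,z=0):
    m=np.zeros((400*S,640*S),np.uint8)
    for b in model:
        uv=(proj(f,place(b,p,z))+.5)*S-.5
        cv2.fillConvexPoly(m,cv2.convexHull(np.round(uv).astype(np.int32)),1)
    return cv2.resize(m.astype(np.float32),(640,400),interpolation=cv2.INTER_AREA)
def fit(frames,regs,model,p0,z=0):
    def cost(p): return sum(np.abs(mask(f,model,p,z)-g).sum()/g.sum() for f,g in zip(frames,regs))
    best=None
    for a in np.atleast_1d(p0[2]):
        q=np.array([p0[0],p0[1],a]); 
        for k in range(2):
            sim=np.array([q,q+[8,0,0],q+[0,8,0],q+[0,0,.15]])
            o=minimize(cost,q,method="Nelder-Mead",options=dict(initial_simplex=sim,xatol=.02,fatol=1e-4)); q=o.x
        if best is None or o.fun<best.fun: best=o
    return best
def overlay(f,items,name,crop):
    x0,y0,w,h=crop;im=cv2.resize(f["img"],None,fx=4,fy=4,interpolation=cv2.INTER_CUBIC)
    for model,p,z in items:
        for b in model:
            uv=((proj(f,place(b,p,z))+.5)*4-.5).round().astype(int)
            for i in range(8):
                for j in range(i):
                    if bin(i^j).count("1")==1: cv2.line(im,tuple(map(int,uv[i])),tuple(map(int,uv[j])),(0,0,255),1)
    cv2.imwrite(name,im[y0*4:(y0+h)*4,x0*4:(x0+w)*4])
E
cat > a.py <<'E'
from fit import *
fs=[r.grab_frame(n) for n in("scene","top")]
import pickle; pickle.dump(fs,open("fs.pkl","wb"))
rh=[];rf=[]
for f in fs:
    for t,g,c in(("housing",rh,(519,-177,20)),("fixture",rf,(505,168,5))):
        u=proj(f,c)[0]
        L=r.outline_of(f,t)
        L=sorted(L,key=lambda d:np.hypot(*(np.argwhere(d["region"]).mean(0)[::-1]-u)))
        g.append(L[0]["region"].astype(np.float32));print(t,L[0]["conf"],g[-1].sum(),np.argwhere(g[-1]>0).mean(0)[::-1],u)
pickle.dump((rh,rf),open("reg.pkl","wb"))
for nm,rg,m,p0 in(("H",rh,HOUS,(519,-177,np.arange(0,3.1,.4))),("F",rf,FIX,(505,168,np.arange(-.2,.4,.15)))):
    for k in ([0,1],[0],[1]):
        o=fit([fs[i] for i in k],[rg[i] for i in k],m,p0); print(nm,k,o.x[:2].round(1),np.degrees(o.x[2]).round(2),o.fun)
        if len(k)==2: best=o.x
    if nm=="H": bh=best
it=[(HOUS,bh,0),(FIX,best,0)]
overlay(fs[0],it,"pics/ov_s.png",(200,120,200,150)); overlay(fs[1],it,"pics/ov_t.png",(190,180,200,120))
E
python3 a.py
```

```text
housing 0.71 2141.0 [229.46099953 246.28865016] [231.57046503 244.9882143 ]
fixture 0.88 4660.0 [348.61759657 165.4306867 ] [348.49537008 162.82845154]
housing 0.59 950.0 [380.95052632 236.03263158] [380.57648897 236.82123276]
fixture 0.94 5517.0 [242.62570237 241.28058728] [243.06570521 242.22147814]
H [0, 1] [ 521.  -180.4] -38.8 0.10853557288646698
H [0] [ 519.9 -181.8] -39.11 0.041569359600543976
H [1] [ 521.7 -179.3] -38.23 0.03796052560210228
F [0, 1] [507.5 167.6] 11.29 0.06241918355226517
F [0] [507.1 165.8] 11.2 0.03788894787430763
F [1] [508.2 168.1] 11.31 0.018012506887316704
```

View pics/ov_s.png

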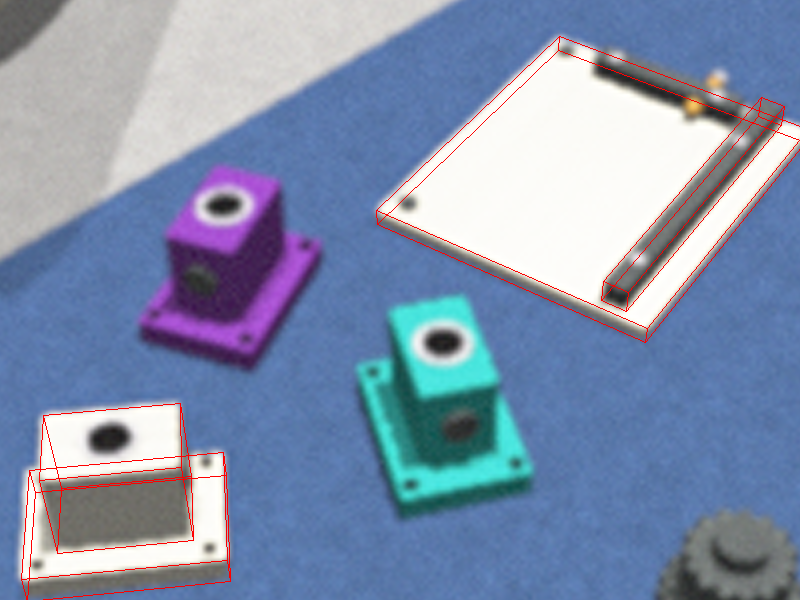

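View pics/ov_t.png

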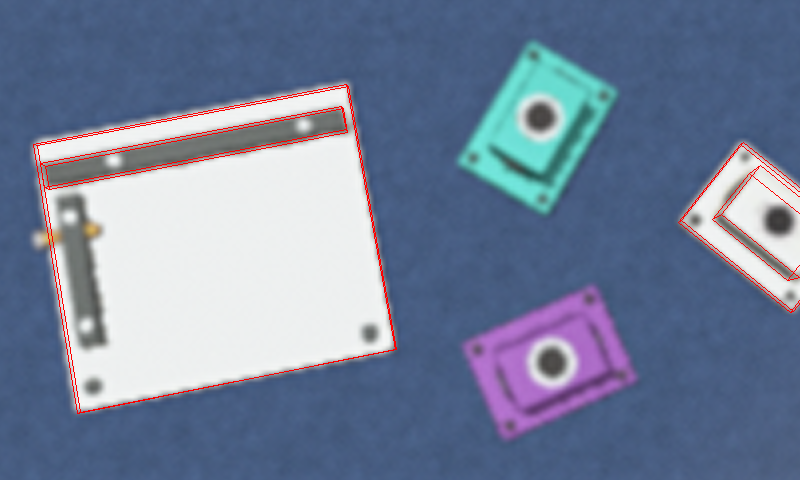

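```bash
cat >> h.py <<'E'
def to(pos,yawdeg):
    s=r.sense();psi=s["tcp_rot"][2];d=np.array(pos,float)-s["eef_pos"]
    x=np.array([np.cos(psi),np.sin(psi),0]);y=np.array([np.sin(psi),-np.cos(psi),0])
    turn=-(yawdeg-np.degrees(psi));turn=(turn+180)%360-180
    print("tx,ty,tz cm",np.round([d@x/10,d@y/10,-d[2]/10],2),"turn",round(turn,2),"q6",s["qpos"][5],"clk",s["clock"])
E
python3 -c "
from h import *
to((521,-180,130),51.2)"
```

```text
tx,ty,tz cm [ 38.42 -22.98  10.13] turn -24.45 q6 -0.002389681079645116 clk 1.4
```

>>> move_arm --targets '[1,4,-2.4,1,-3,1,8,-4.8,2,-6,1,12,-7.2,3,-9,1,16,-9.6,4,-12,1,20,-12,5,-15,1,24,-14.4,6,-18,1,28,-16.8,7,-21,1,32,-19.2,8,-23,1,36,-21.6,9,-24.45,1,38.42,-22.98,10.13,-24.45]' --squeeze 60

```text
clock: 2.4
eef_pos: [522.6, -177.4, 130.0]
tcp_rot: [3.141, -0.001, 0.896]
contact_force: [-0.6, -0.8, 0.1]
opening: 0.999
```

```bash
python3 -c "
from h import *
print(r.sense()['eef_pos'],np.degrees(r.sense()['tcp_rot']))
to((521,-180,24),51.2)
f=r.grab_frame('scene');cv2.imwrite('pics/s1.png',cv2.resize(f['img'][120:320,130:390],None,fx=3,fy=3))"
```

```text
[ 522.5854826  -177.42323926  129.95416012] [ 1.79952122e+02 -4.59066673e-02  5.13337660e+01]
tx,ty,tz cm [-0.3   0.04 10.6 ] turn 0.13 q6 0.34416819221909767 clk 2.4
```

View pics/s1.png

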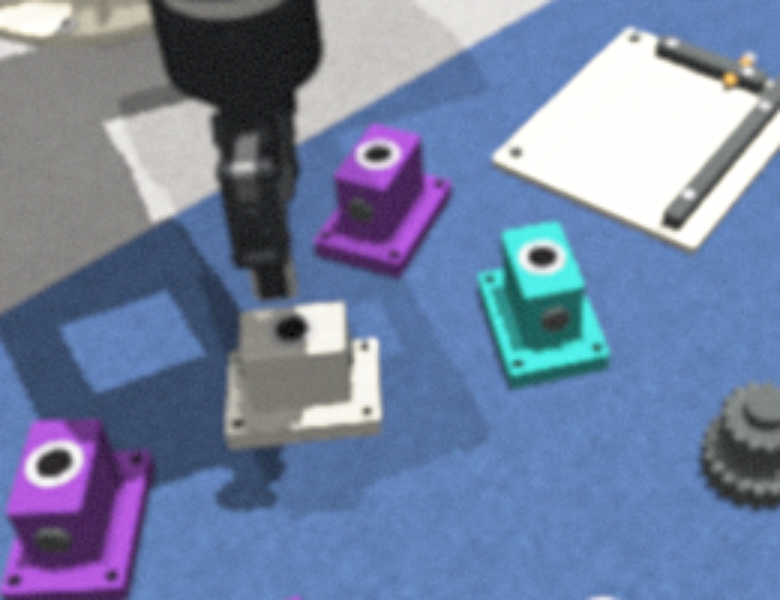

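```bash
python3 -c "
from h import *
print(r.sense()['eef_pos'],np.degrees(r.sense()['tcp_rot']))
to((521,-180,24),51.2)"
```

```text
[ 523.26455589 -175.17196914  128.25516038] [-1.79944848e+02 -8.23754262e-02  5.13203797e+01]
tx,ty,tz cm [-0.52  0.12 10.43] turn 0.12 q6 0.3469441183145687 clk 2.45
```

>>> move_arm --targets '[1,0,0,0,0,1,0,0,0,0]'

```text
clock: 2.65
eef_pos: [520.8, -180.4, 130.1]
tcp_rot: [3.142, 0.0, 0.894]
contact_force: [0.1, -0.4, 0.5]
opening: 0.998
```

```bash
python3 -c "
from h import *
print(r.sense()['eef_pos'],np.degrees(r.sense()['tcp_rot']))
to((521,-180,24),51.2)"
```

```text
[ 520.76422615 -180.37269687  130.11497726] [1.79999530e+02 1.79359516e-02 5.12199579e+01]
tx,ty,tz cm [ 0.04 -0.   10.61] turn 0.02 q6 0.34110905521496615 clk 2.65
```

Settled on target. Now I descend, then close.

>>> move_arm --targets '[1,0,0,2,0,1,0,0,4,0,1,0,0,6,0,1,0,0,8,0,1,0,0,9.5,0,1,0,0,10.5,0,1,0,0,10.5,0,1,0,0,10.5,0]'

```text
clock: 3.45
eef_pos: [521.1, -180.4, 25.4]
tcp_rot: [3.141, -0.0, 0.893]
contact_force: [-0.4, -0.5, 0.2]
opening: 1.0
```

>>> move_arm --targets '[-1,0,0,0,0,-1,0,0,0,0,-1,0,0,0,0,-1,0,0,0,0,-1,0,0,0,0,-1,0,0,0,0,-1,0,0,0,0,-1,0,0,0,0]' --squeeze 60

```text
clock: 4.25
eef_pos: [521.2, -180.0, 25.6]
tcp_rot: [3.141, -0.0, 0.894]
contact_force: [-1.9, -0.1, 5.8]
opening: 0.439
```

>>> move_arm --targets '[-1,0,0,-1,0,-1,0,0,-3,0,-1,0,0,-5.5,0,-1,0,0,-8,0,-1,0,0,-10,0,-1,0,0,-11,0,-1,0,0,-11,0,-1,0,0,-11,0]'

```text
clock: 5.05
eef_pos: [520.4, -179.8, 134.4]
tcp_rot: [-3.141, 0.0, 0.894]
contact_force: [-0.0, 1.0, -4.2]
opening: 0.436
```

```bash
cat > b.py <<'E'
from fit import *
import sys
fs=[r.grab_frame(n) for n in("scene","top")]
print(r.sense()["contact_force"],r.sense()["opening"])
# seat & pre-place in fixture
F=(507.5,167.6);a=np.radians(11.29)
def fx(x,y): return np.array([F[0]+x*np.cos(a)-y*np.sin(a),F[1]+x*np.sin(a)+y*np.cos(a)])
print("pre",fx(8,2),"seat",fx(23,30))
to((*fx(8,0),136),101.3)
for f,n in zip(fs,"st"): cv2.imwrite(f"pics/lift_{n}.png",cv2.resize(f['img'][100:300,150:410],None,fx=3,fy=3))
E
python3 b.py
```

```text
[-0.15487451  0.26068446 -3.44366629] 0.435943026742305
pre [514.95364076 171.12749762] seat [524.18167363 201.52229009]
tx,ty,tz cm [ 26.89 -22.23  -0.22] turn -50.1 q6 0.34183491600369587 clk 5.15
```

View pics/lift_s.png

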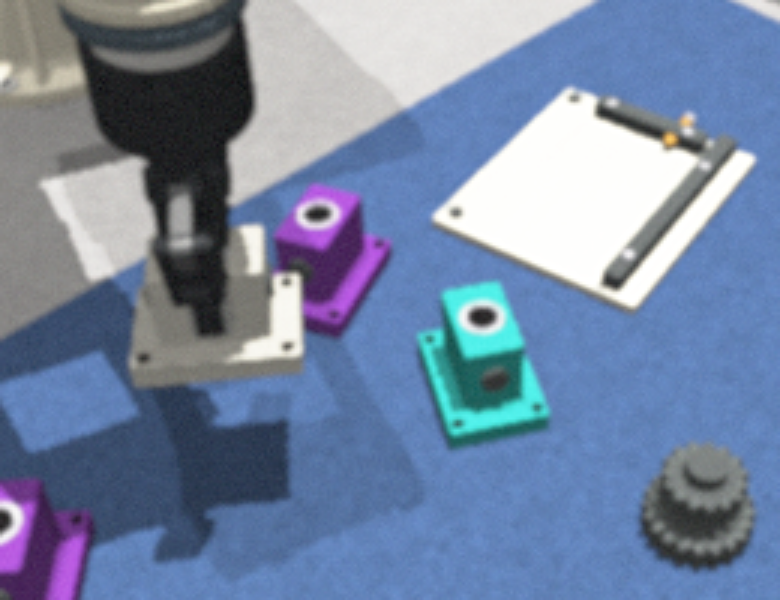

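Housing held level, underside well above the others. Carrying it over the plate, short of the plunger.

>>> move_arm --targets '[-1,2,-1.6,0,-4,-1,5,-4.1,0,-9,-1,8,-6.6,0,-15,-1,11,-9.1,0,-21,-1,14,-11.6,0,-27,-1,17,-14.1,0,-33,-1,20,-16.6,0,-39,-1,23,-19,0,-45,-1,25.5,-21.1,0,-49,-1,26.9,-22.2,0,-50.1]'

```text
clock: 6.15
eef_pos: [515.7, 171.1, 133.9]
tcp_rot: [-3.14, -0.0, 1.772]
contact_force: [-0.5, 0.5, -4.0]
opening: 0.44
```

>>> move_arm --targets '[-1,0,0,0,0,-1,0,0,0,0,-1,0,0,0,0]'

```text
clock: 6.45
eef_pos: [516.1, 167.8, 134.4]
tcp_rot: [-3.14, 0.0, 1.767]
contact_force: [-0.7, 0.4, -3.9]
opening: 0.437
```

```bash
cat > c.py <<'E'
from fit import *
F=(507.5,167.6);a=np.radians(11.29)
def fx(x,y): return np.array([F[0]+x*np.cos(a)-y*np.sin(a),F[1]+x*np.sin(a)+y*np.cos(a)])
fs=[r.grab_frame(n) for n in("scene","top")]
s=r.sense();print(s["eef_pos"],np.degrees(s["tcp_rot"]),s["contact_force"],s["wrist_torque"])
to((*fx(8,0),36),101.3)
z=s["eef_pos"][2]-25.5
it=[(HOUS,(s["eef_pos"][0],s["eef_pos"][1],s["tcp_rot"][2]-np.pi/2),z),(FIX,(*F,a),0)]
overlay(fs[0],it,"pics/c_s.png",(270,60,200,150)); overlay(fs[1],it,"pics/c_t.png",(150,180,200,120))
E
python3 c.py
```

```text
[516.3666576  167.71537892 134.7076037 ] [-1.79959825e+02  1.23970327e-02  1.01217335e+02] [ 0.17940248  0.03866151 -3.75539624] [-0.03334014 -0.03003285  0.02459865]
tx,ty,tz cm [ 0.16 -0.07  9.87] turn -0.08 q6 0.11569791581247706 clk 6.55
```

View pics/c_s.png

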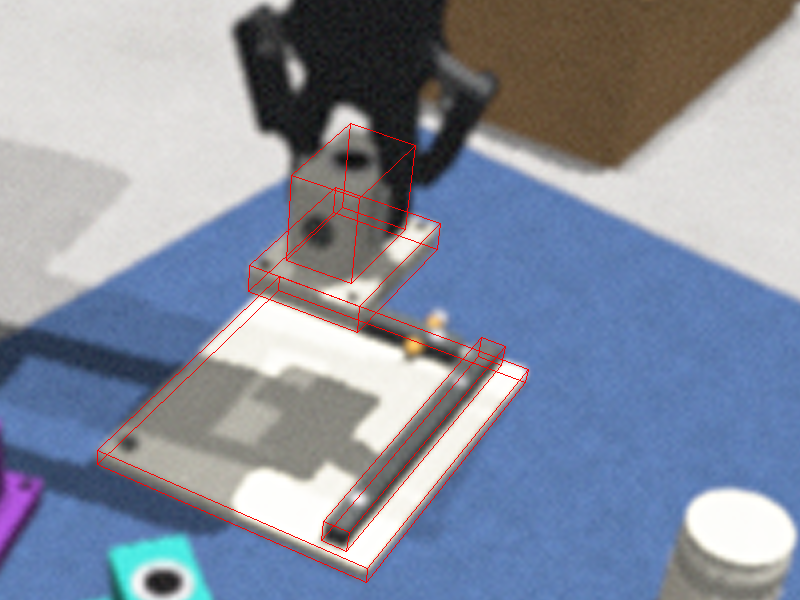

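View pics/c_t.png

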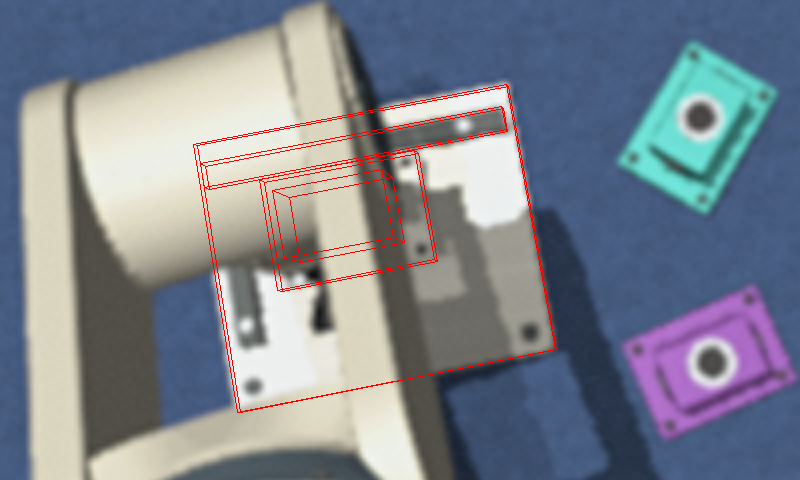

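>>> move_arm --targets '[-1,0,0,1.5,0,-1,0,0,4,0,-1,0,0,6.5,0,-1,0,0,8.5,0,-1,0,0,9.3,0,-1,0,0,9.3,0,-1,0,0,9.3,0,-1,0,0,9.3,0]'

```text
clock: 7.35
eef_pos: [517.4, 168.8, 43.1]
tcp_rot: [3.14, -0.0, 1.768]
contact_force: [-0.1, -0.2, -3.6]
opening: 0.438
```

>>> move_arm --targets '[-1,0,0,0.2,0,-1,0,0,0.3,0,-1,0,0,0.4,0,-1,0,0,0.4,0,-1,0,0,0.4,0]'

```text
clock: 7.85
eef_pos: [516.5, 168.8, 38.0]
tcp_rot: [-3.142, -0.0, 1.768]
contact_force: [-0.2, -0.2, -4.2]
opening: 0.433
```

>>> move_arm --targets '[-1,0,0,0.1,0,-1,0,0,0.2,0,-1,0,0,0.2,0,-1,0,0,0.2,0]'

```text
clock: 8.25
eef_pos: [516.5, 168.7, 35.9]
tcp_rot: [-3.141, 0.0, 1.768]
contact_force: [-0.5, -0.3, -3.4]
opening: 0.439
```

>>> move_arm --targets '[-1,0,0,0.1,0,-1,0,0,0.1,0,-1,0,0,0.1,0]'

```text
clock: 8.55
eef_pos: [516.6, 168.8, 35.6]
tcp_rot: [3.141, -0.0, 1.768]
contact_force: [-1.8, -0.7, 5.6]
opening: 0.436
```

>>> move_arm --targets '[-1,0,0.2,0,0,-1,0,0.5,0,0,-1,0,0.8,0,0,-1,0,1.0,0,0,-1,0,1.1,0,0,-1,0,1.1,0,0,-1,0,1.1,0,0]'

```text
clock: 9.25
eef_pos: [525.9, 170.6, 35.6]
tcp_rot: [-3.139, 0.0, 1.768]
contact_force: [-8.2, -1.3, 12.7]
opening: 0.434
```

>>> move_arm --targets '[-1,0,0.1,0,0,-1,0,0.2,0,0,-1,0,0.2,0,0]'

```text
clock: 9.55
eef_pos: [526.0, 170.6, 35.7]
tcp_rot: [-3.135, 0.0, 1.768]
contact_force: [-14.9, -2.6, 20.5]
opening: 0.44
```

```bash
cat > d.py <<'E'
from fit import *
import sys
F=(507.5,167.6);a=np.radians(11.29)
fs=[r.grab_frame(n) for n in("scene","top")]
s=r.sense();print(s["eef_pos"],np.degrees(s["tcp_rot"]),s["contact_force"],s["wrist_torque"],s["clock"])
d=s["eef_pos"][:2]-F;print("fix xy",d@[np.cos(a),np.sin(a)],d@[-np.sin(a),np.cos(a)])
c,sn=np.cos(a),np.sin(a)
it=[(HOUS,(s["eef_pos"][0],s["eef_pos"][1],s["tcp_rot"][2]-np.pi/2),s["eef_pos"][2]-25.5),(FIX,(*F,a),0)]
n=sys.argv[1]
overlay(fs[0],it,f"pics/{n}_s.png",(285,90,150,110)); overlay(fs[0],[],f"pics/{n}_sr.png",(285,90,150,110)); overlay(fs[1],it,f"pics/{n}_t.png",(180,190,120,100))
E
python3 d.py d1
```

```text
[526.01123876 170.60856815  35.7222835 ] [-1.79638918e+02  1.34251604e-02  1.01287322e+02] [-15.66277785  -2.39058414  20.69303588] [-0.33862317  2.36001898  0.05513396] 9.65
fix xy 18.74202727256389 -0.6736887423752295
```

View pics/d1_sr.png

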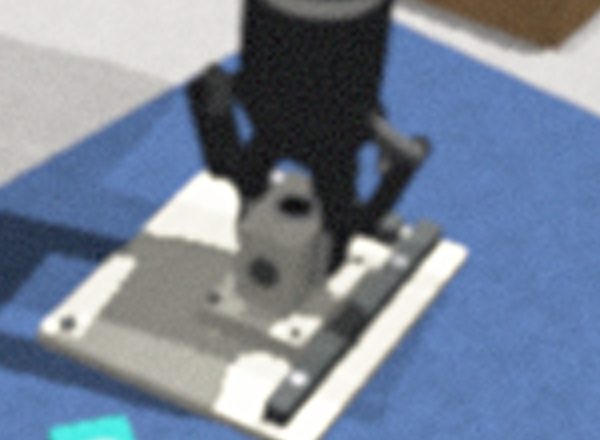

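View pics/d1_s.png

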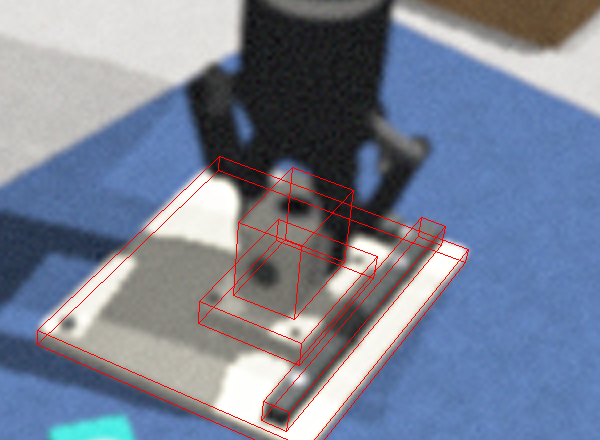

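View pics/d1_t.png

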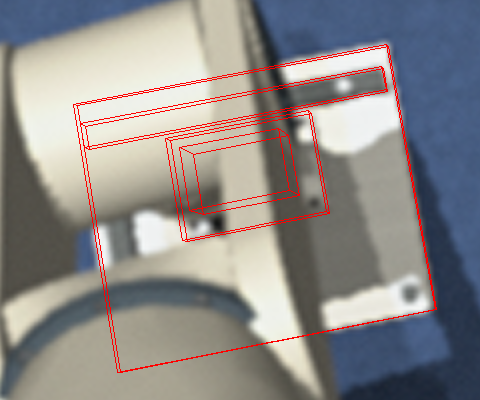

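>>> move_arm --targets '[-1,0,0,-0.1,0,-1,0,0,-0.1,0,-1,0,0,-0.1,0]'

```text
clock: 9.95
eef_pos: [529.6, 171.4, 35.9]
tcp_rot: [3.141, -0.0, 1.768]
contact_force: [-0.4, -0.1, -4.6]
opening: 0.436
```

>>> move_arm --targets '[-1,0,0,0.03,0,-1,0,0.1,0.03,0,-1,0,0.1,0.03,0,-1,0,0.1,0.03,0]'

```text
clock: 10.35
eef_pos: [529.9, 171.4, 35.6]
tcp_rot: [-3.141, 0.0, 1.768]
contact_force: [-3.9, 0.1, 1.0]
opening: 0.443
```

>>> move_arm --targets '[-1,0,0.1,0,0,-1,0,0.2,0,0,-1,0,0.2,0,0,-1,0,0.2,0,0]'

```text
clock: 10.75
eef_pos: [530.0, 171.4, 35.7]
tcp_rot: [-3.137, 0.0, 1.768]
contact_force: [-11.1, -1.7, 10.7]
opening: 0.434
```

>>> move_arm --targets '[-1,0,0,-0.08,0,-1,0,0,-0.08,0,-1,0,0,-0.08,0]'

```text
clock: 11.05
eef_pos: [530.1, 171.4, 35.8]
tcp_rot: [-3.137, 0.0, 1.767]
contact_force: [-6.9, 0.1, 0.1]
opening: 0.434
```

>>> move_arm --targets '[-1,0,0,-0.05,0,-1,0,0,-0.05,0,-1,0,0,-0.05,0]'

```text
clock: 11.35
eef_pos: [530.1, 171.4, 35.9]
tcp_rot: [-3.137, 0.0, 1.767]
contact_force: [-5.8, -1.1, -3.3]
opening: 0.435
```

>>> move_arm --targets '[-1,0,0.1,0.05,0,-1,0,0.2,0.1,0,-1,0,0.2,0.1,0,-1,0,0.2,0.1,0,-1,0,0.2,0.1,0,-1,0,0.2,0.1,0,-1,0,0.2,0.1,0,-1,0,0.2,0.1,0]'

```text
clock: 12.15
eef_pos: [530.2, 171.4, 35.8]
tcp_rot: [-3.134, 0.0, 1.767]
contact_force: [-16.0, -1.6, 14.6]
opening: 0.439
```

```bash
python3 d.py d2
```

```text
[530.16329251 171.42049997  35.79934061] [-1.79548208e+02  1.13456357e-02  1.01248005e+02] [-16.80590491  -2.14303309  15.41292861] [-0.30560443  2.59074902 -0.31441049] 12.25
fix xy 22.97268991931186 -0.6903370306705399
```

View pics/d2_sr.png

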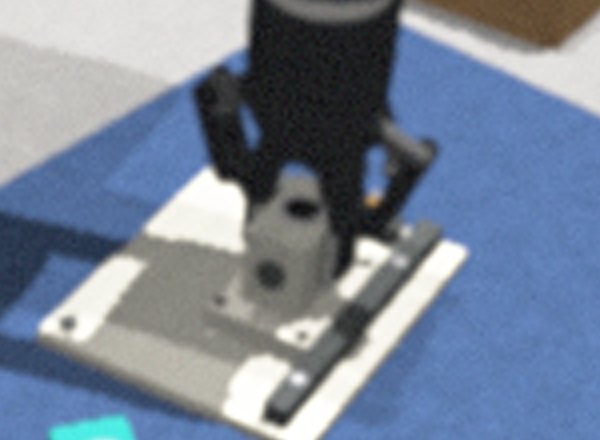

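View pics/d2_t.png

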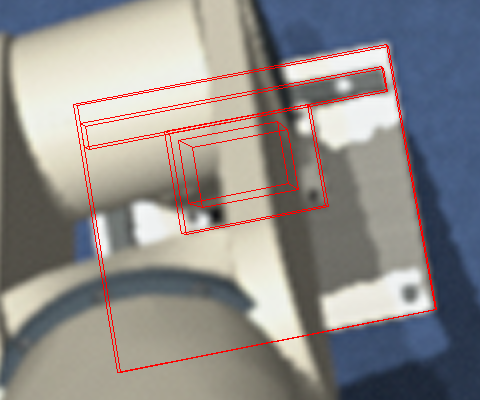

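Housing on the fence, with the measured fixture x of 22.97 against an expected 23. I ease the down-force a little and slide along the fence.

>>> move_arm --targets '[-1,0,-0.05,-0.07,0.1,-1,0.3,-0.1,-0.1,0.2,-1,0.6,-0.1,-0.1,0.3,-1,0.9,-0.1,-0.1,0.3,-1,1.2,-0.1,-0.1,0.3,-1,1.2,-0.1,-0.1,0.3]'

```text
clock: 12.85
eef_pos: [528.0, 182.3, 35.9]
tcp_rot: [-3.136, 0.002, 1.763]
contact_force: [-7.3, -6.5, -0.3]
opening: 0.438
```

```bash
cat > e.py <<'E'
from h import *
F=np.array((507.5,167.6));a=np.radians(11.29);e1=np.array([np.cos(a),np.sin(a)]);e2=np.array([-np.sin(a),np.cos(a)])
s=r.sense();d=s["eef_pos"][:2]-F;f=s["contact_force"]
print("fix",d@e1,d@e2,"z",s["eef_pos"][2],"F",f[:2]@e1,f[:2]@e2,f[2],"tau",s["wrist_torque"],np.degrees(s["tcp_rot"]),s["clock"])
E
python3 e.py
```

```text
fix 22.987651062057473 10.384105411056328 z 35.92155195586616 F -8.447048918678636 -4.9313518032546355 -0.33260059284735866 tau [-1.0684201   1.28235301  0.0386321 ] [-1.79650974e+02  1.06912671e-01  1.01036457e+02] 12.85
```

>>> move_arm --targets '[-1,0.3,0,0.02,0,-1,0.6,0,0.02,0,-1,0.9,0,0.02,0,-1,1.2,0,0.02,0,-1,1.4,0,0.02,0,-1,1.6,0,0.02,0,-1,1.6,0,0.02,0,-1,1.6,0,0.02,0]'

```text
clock: 13.65
eef_pos: [525.1, 197.1, 35.9]
tcp_rot: [-3.135, 0.003, 1.764]
contact_force: [-7.5, -11.3, 3.4]
opening: 0.438
```

```bash
python3 e.py
```

```text
fix 23.015214123985455 25.527381503965433 z 35.94742586521386 F -9.608601948695293 -9.59966088132383 3.350011169699482 tau [-1.92764706  1.20454029  0.03672449] [-1.79642420e+02  1.61410808e-01  1.01043332e+02] 13.65
```

>>> move_arm --targets '[-1,0.15,0,0,0,-1,0.3,0,0,0,-1,0.45,0,0,0,-1,0.45,0,0,0,-1,0.45,0,0,0]'

```text
clock: 14.15
eef_pos: [524.3, 201.2, 36.0]
tcp_rot: [-3.135, 0.003, 1.764]
contact_force: [-7.1, -14.3, 4.7]
opening: 0.437
```

```bash
python3 e.py
```

```text
fix 23.062440707903182 29.666957357973157 z 35.976312697585264 F -9.770947709950134 -12.677805932187292 4.737091633603972 tau [-2.35178366  1.08795664  0.04578702] [-179.64090528    0.18793205  101.04944708] 14.15
```

>>> move_arm --targets '[-1,0.1,0,0,0,-1,0.2,0,0,0,-1,0.2,0,0,0,-1,0.2,0,0,0]'

```text
clock: 14.55
eef_pos: [523.9, 203.0, 36.0]
tcp_rot: [-3.135, 0.004, 1.764]
contact_force: [-6.9, -14.7, 5.3]
opening: 0.437
```

```bash
python3 e.py
```

```text
fix 23.02811298669048 31.486142864958396 z 35.99437930295045 F -9.643256843069143 -13.114590720718555 5.337374084805001 tau [-2.47536344  1.10693621 -0.01106004] [-179.63681656    0.20256908  101.05146936] 14.55
```

>>> move_arm --targets '[-1,0.1,0,0,0,-1,0.2,0,0,0,-1,0.2,0,0,0,-1,0.2,0,0,0]'

```text
clock: 14.95
eef_pos: [523.9, 203.2, 36.1]
tcp_rot: [-3.135, 0.006, 1.764]
contact_force: [-3.8, -26.8, 8.6]
opening: 0.439
```

```bash
python3 e.py
```

```text
fix 23.05849713042251 31.730084385568624 z 36.13348759163878 F -8.998053201850004 -25.55873266222807 8.60576148348454 tau [-4.28897037  0.70264841  0.00736628] [-179.62557833    0.33423902  101.09616745] 14.95
```

>>> move_arm --targets '[-1,0.1,0,0,0,-1,0.1,0,0,0,-1,0.1,0,0,0]'

```text
clock: 15.25
eef_pos: [523.9, 203.3, 36.2]
tcp_rot: [-3.135, 0.007, 1.765]
contact_force: [-2.6, -32.4, 10.2]
opening: 0.437
```

```bash
python3 e.py
```

```text
fix 23.034352611019663 31.817567621873625 z 36.20719562720509 F -8.87364540786402 -31.240444442880737 10.247886368832663 tau [-5.29475466e+00  4.27755650e-01  3.91331156e-03] [-179.61438326    0.40310036  101.11223868] 15.25
```

Hard stop at the end stop, with Fy rising from 13 to 31 N over 0.3 mm. The tool tilts by about 0.4°, so I back off the y push a little and add down-force to seat the foot flat.

>>> move_arm --targets '[-1,-0.1,0,0.05,0,-1,-0.15,0,0.1,0,-1,-0.15,0,0.15,0,-1,-0.15,0,0.15,0,-1,-0.15,0,0.15,0]'

```text
clock: 15.75
eef_pos: [523.9, 203.0, 35.9]
tcp_rot: [-3.135, 0.005, 1.764]
contact_force: [-10.2, -26.3, 24.6]
opening: 0.434
```

```bash
python3 e.py; python3 d.py d3
```

```text
fix 23.046085593853384 31.533478303259926 z 35.89150086184146 F -15.142685997081891 -23.799380240881504 24.608928594773253 tau [-4.09712327  1.55381438  0.02052618] [-179.63440306    0.30196763  101.07374179] 15.75
[523.94743726 203.03787793  35.89240505] [-179.63631333    0.30158675  101.07301484] [ -9.38643494 -26.83729431  24.18484421] [-4.04224083  1.49851542 -0.02341225] 15.85
fix xy 23.06701056735549 31.532117081499756
```

View pics/d3_sr.png

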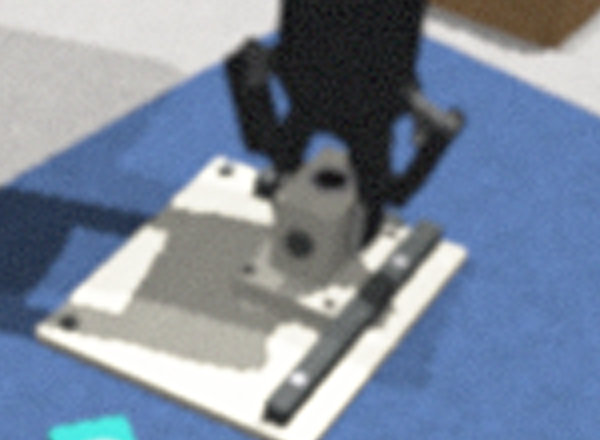

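View pics/d3_t.png

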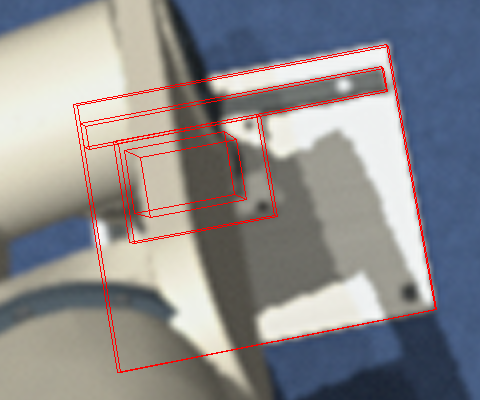

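Backing off may have let friction carry part of the end-stop load. I raise the squeeze, lighten the down-force, re-push along y, then press down last.

>>> move_arm --targets '[-1,0,0,-0.05,0,-1,0,0,-0.12,0,-1,0.1,0,-0.12,0,-1,0.2,0,-0.12,0,-1,0.2,0,-0.12,0,-1,0.2,0,-0.12,0]' --squeeze 100

```text
clock: 16.45
eef_pos: [523.8, 203.3, 36.2]
tcp_rot: [-3.135, 0.008, 1.765]
contact_force: [-3.2, -36.1, 15.0]
opening: 0.436
```

```bash
python3 e.py
```

```text
fix 22.991952239563 31.851615423969715 z 36.223633897793995 F -10.177207242851315 -34.78236948315595 14.98617518352583 tau [-5.77913954  0.46932341 -0.0412117 ] [-179.61190985    0.43646916  101.12073854] 16.45
```

>>> move_arm --targets '[-1,0,0,0.05,0,-1,0,0,0.1,0,-1,0,0,0.15,0,-1,0,0,0.15,0,-1,0,0,0.15,0,-1,0,0,0.15,0]'

```text
clock: 17.05
eef_pos: [523.9, 203.3, 36.2]
tcp_rot: [-3.135, 0.008, 1.765]
contact_force: [-9.6, -38.7, 33.6]
opening: 0.434
```

```bash
python3 e.py
```

```text
fix 23.0658823908768 31.776297210755207 z 36.16002062882725 F -16.956248962527656 -36.068980504476336 33.62036106427932 tau [-6.03145028  1.23842855 -0.09109983] [-179.62481973    0.43659602  101.11808645] 17.05
```

>>> move_arm --targets '[-1,-0.05,0,0,0,-1,-0.12,0,0,0,-1,-0.12,0,0,0,-1,-0.12,0,0,0,-1,-0.12,0,0,0,-1,-0.12,0,0,0,-1,-0.12,0,0,0,-1,-0.12,0,0,0]'

```text
clock: 17.85
eef_pos: [523.9, 203.1, 36.0]
tcp_rot: [-3.135, 0.006, 1.764]
contact_force: [-10.1, -32.1, 29.4]
opening: 0.429
```

```bash
python3 e.py; python3 d.py d4; python3 - <<'E'
from fit import *
f=r.grab_frame("scene")
s=r.sense()
F=(507.5,167.6);a=np.radians(11.29)
import math
c=np.array(F)+[23*math.cos(a)-30*math.sin(a),23*math.sin(a)+30*math.cos(a)]
overlay(f,[(HOUS,(*c,a),10)],"pics/d5_s.png",(285,90,150,110))
print(c, [(np.round(d["position"],1).tolist(),round(d["conf"],2)) for d in r.mark_of(f,"housing")[:6]])
for t in ("seat","plunger_tip"): print(t,[(np.round(d["position"],1).tolist(),round(d["conf"],2)) for d in r.mark_of(f,t)])
E
```

```text
fix 23.03569225607791 31.59704712930911 z 36.01849900607607 F -16.208864931305627 -29.48888348667268 29.367669340285488 tau [-4.91365564  1.45180039 -0.01631099] [-179.63187892    0.35618383  101.08993407] 17.85
[523.88773467 203.09587836  36.00487105] [-179.63052657    0.35690856  101.09064213] [-10.1830707  -32.07235376  29.36647793] [-4.89253179  1.49438472 -0.01134002] 17.95
fix xy 23.01981833454002 31.600683411959235
[524.18167363 201.52229009] [([581.9, -38.4, 1.3], 0.94), ([505.1, -324.2, 0.9], 0.93), ([682.0, -311.5, 1.8], 0.8), ([433.3, -46.1, 0.8], 0.76), ([562.5, 181.9, 12.3], 0.66), ([520.5, 201.3, 12.9], 0.59)]
seat [([525.4, 203.9, 8.0], 0.92)]
plunger_tip []
```

View pics/d4_sr.png

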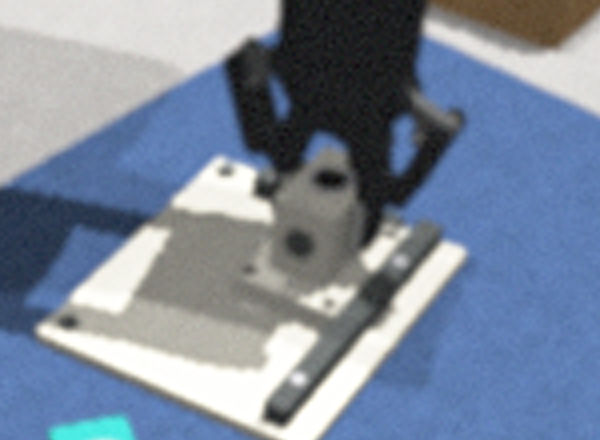

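View pics/d5_s.png

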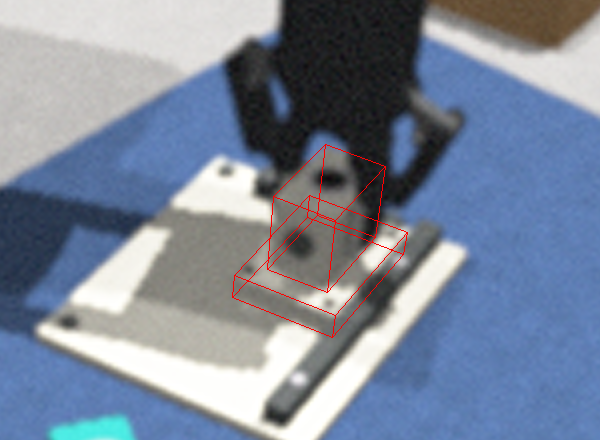

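```bash
python3 -c "
from rig import r
print(r.sign_off())"; python3 e.py
```

```text
the job is handed in; nothing more can be done
None
the job is handed in; nothing more can be done
```

The silver-white housing is home against both the long fence and the end stop, still gripped and pressed there. I handed the job in at about 18 s of the 58 s; no verdict came back.

**What I did:** I picked it up by the neck, carried it over the other parts, and set it on the plate about 20 mm short of the plunger. I pressed it on the long fence at about 16 N for roughly half a second. Then I slid it along the fence with about 9 N held on it, pushing the plunger in until the end met the stop.

**Last checks:**
- **Push and grip:** about 16 N toward the fence, 29 N toward the end stop (including plunger and friction) and 29 N down, with a 100 N squeeze set.
- **Position across the fence:** the tool reads fixture x = 23.0 mm, as expected, and the moment about z is near zero, so the long side is flat on the fence.
- **Position along the fence:** the hard stop came at a tool reading of about y = 31.6 mm, against a nominal 30 mm. I put that down to a grip 1–2 mm off the neck's centre plus calibration. The push there was too large for friction alone, and the camera overlay of the home pose matches.

**What did not go cleanly:**
- **False stop before the fence:** friction from too much down-force stopped the housing about 4 mm short. I lifted slightly, moved on, and confirmed real fence contact.
- **Slight tilt:** the tool leans about 0.35–0.4° under load, so the foot may sit a few tenths of a millimetre off the plate at the far edges.
- **Plunger not seen:** its tip was never detected in the final pictures, so that it is fully in is inferred from the forces and position only.

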